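# Proof-pull a clamped clevis bracket with a spring balance

### The job

Proof-test the white clevis bracket that is clamped in the vise: pick the tubular spring balance up by its barrel, lower its hook between the bracket's two ears and over the steel cross pin, then draw the balance away, level and square to the pin, until the broad black ring on the sliding rod has just come out at the mouth of the barrel. Do not pull it well past that ring, do not disturb the other things on the bench, and finish while still holding the balance steady at that pull.

Things in the scene. Friction and masses are not known exactly. Their poses are not given: they have to be found in the camera images.
- balance: Tubular spring balance, loose, about 0.14 kg. Aluminium barrel, 22 mm in diameter, 138 mm of it bare between two square black bumpers (32 mm); it lies level on these on a 3 mm mat, axis 19 mm above the bench. Origin on the axis, midway; +x along the axis to the rod and hook, +z up. A flat steel ring ends it at x = -109 mm. Grip the barrel within 50 mm of the origin, from above, closing across it
- barrel_mouth (a point): Mouth of the barrel, where the rod slides out: the middle of the front bumper's outer face, on the axis, 79 mm from the balance's origin along its +x
- rod (a joint): How far the white rod (10 mm in diameter, hook on its end) is drawn out of the barrel against the inner spring, in m: 0 = in (as it lies), 0.095 = stop. The pull is 1.2 N at 0 and rises 1.2 N per 10 mm: 8.4 N at the mark. Thin grey rings every 10 mm; the one broad black ring, 4 mm wide, is the mark: at 0.060 it has just come fully out of the mouth
- hook_throat (a point): Middle of the hook's throat, on the balance's axis, moving with the rod; 115 mm from the balance's origin with the rod in. The throat is open downwards. With this point at the pin's centre the pin has 6 mm or more free all round; then drawing the balance back about 10 mm brings the hook's leg against the pin
- hook_tip (a point): Lower tip of the hook (centre of its 5 mm steel wire): with the rod in, 129 mm along the balance's +x from its origin and 11 mm below the axis. The hook's upper bar passes 9 mm above the axis over the throat
- bracket: White moulded clevis bracket clamped in the vise, fixed. Origin: centre of its steel cross pin (6 mm in diameter, level, 155 mm above the bench). x along the pin, z up; the balance is drawn to its -y side. Two ears, 6 mm thick, 24 mm wide, with 20 mm free between them, end 12 mm above the pin's centre; the floor between them is 24 mm below it
- vise: Blue bench vise, 80 mm jaws, fixed; same axes as the bracket. Origin on the bench, 155 mm straight below the bracket's pin. Jaw tops 125 mm high, reaching 40 mm to either side in y. It extends from x = -135 mm (screw head; tommy bar 67 mm to either side in y, 30 to 100 mm high) to x = +128 mm
- spare1: A loose white clevis bracket like the clamped one, standing on its base (32 x 44 mm, 62 mm high, origin under its middle): leave it alone
- spare2: Another loose white bracket, as spare1: leave it alone
- spare3: Another loose white bracket, as spare1: leave it alone
- spare4: Another loose white bracket, as spare1: leave it alone
- file: A flat hand file with a wooden handle, 260 mm long along its x, 24 mm high: leave it alone
- pin_tray: A low grey open tray of steel pins, 75 x 105 mm, 26 mm high: leave it alone
- mug: A white mug, 80 mm in diameter, 92 mm high: leave it alone
Not all that is in view belongs to the job. What is shaped like the balance but red is not meant.

How it is judged:
On the way, in this order (a step that is already met when the one before it is completed fails the run):
1. the balance is lifted off the bench (height (world z) of balance above 0.06 m), for 0.1 s.
2. the hook is over the cross pin, between the ears, with the rod still in (distance between hook_throat and bracket below 0.016 m and value of joint rod below 0.02 m), for 0.1 s.
At the end, for the whole second after the job is handed in: The balance is held in the fingers, off the bench, its hook round the clamped bracket's cross pin and pulling on it; the rod is out 60 mm within 7 mm (the broad black ring at the barrel's mouth), the barrel level within 11 degrees and square to the pin within 15 degrees, and still (under 20 mm/s) (value of joint rod between 0.053 and 0.067 m and contact force between balance and bracket above 4 N and contact force between the fingers and balance above 2 N and distance between hook_throat and bracket below 0.02 m and y of balance in the frame of bracket below -0.15 m and height (world z) of balance above 0.11 m and angle between balance's own x axis and vertical between 1.37 and 1.77 rad and angle between the x axis of balance and the y axis of bracket, either way round below 0.26 rad and linear speed of balance below 0.02 m/s); the arm keeps its last pose, push and grip.
It fails at once if the rod is pulled well past the mark (over 80 mm) (value of joint rod above 0.08 m).
It fails at once if one of the other things on the bench is moved more than 20 mm (distance of any of spare1, spare2, spare3, spare4, file, pin_tray, mug from where it was at the start of the episode above 0.02 m).
It also fails if it takes over 42 s, if anything falls off the work surface, if the arm or the gripper's body presses on something with over 40 N, if the wrist force passes 120 N, or if a joint passes its speed limit or range.

### The arm

A 6-joint arm with a two-finger parallel gripper is mounted at the origin on the work surface. World frame = base frame: x ahead of the robot, y to its left, z up, the work surface at z = 0. Lengths are in m, angles in rad, forces in N, time in s.
With the tool pointing down it reaches from about 0.375 to 0.9 m from the base axis. Payload 3.1 kg.
Tool frame: the origin (TCP) lies on the centre line of the jaws, within the pads' length; the fingertips stand 8 mm ahead of it and the grasp point (between the pads) lies 11 mm behind it (robot.tip_extent is the distance from the TCP to the fingertips, in m); y points along the fingers, z is the direction in which the jaws open and shut, and the axes are right-handed (so a half turn about y gives the same grasp; the last joint's range is limited). The gripper opens to 87 mm and grips with 3 to 60 N. Pads are 19 mm wide; open, the fingers measure 117 mm over their backs; the gripper's body (75 mm by 190 mm) begins 51 mm behind the grasp point.
Start: joints at [-1.526, 0.527, 1.433, -0, 1.181, -0.178], TCP at [0.138, -0.61, 0.231] pointing down, gripper open.
Joint ranges: [-3.08, 3.08], [-0.75, 2.2], [0.22, 2.44], [-1.43, 4.57], [0, 2.65], [-2.85, 2.85]. Speed limits (rad/s): [2.79, 2.79, 3.14, 3.14, 3.14, 3.14].

### API

Orientations are given as a unit quaternion [x, y, z, w].
In Python, from rig import robot gives the robot as it stands.
- The arm moves only by the shell command python3 -m crank 'ROWS' [FORCE]. ROWS is JSON, a list that holds one entry, the list of rows, each a list of 7 numbers: the turn, a rotation vector about the tool's x, y, z in degrees, then the shift along the tool's x, y, z in m, then the opening in per cent of the stroke, from 0 (shut) to 100 (fully open). In form: [[[ax, ay, az, dx, dy, dz, gripper], ...]]. A call has exactly 5 rows; each row shifts and turns the commanded pose from where the row before left it, along the tool's axes as they then stand; what a row does not reach is not made up. A row lasts 1/8 s, in which the tool goes at most 62.5 mm and 10.7 degrees, less where a joint would pass 70% of its speed; a pose out of reach is approached as far as the arm can. A call with a gripper value outside its range is refused whole. The fingers move at their own pace and stop on an object; FORCE is the grip in N (left out, the last holds). Time passes only in rows, so rows that do not move let the fingers close, or fill a call up. It gives the time, the measured TCP pose, the force and the opening at its end, in the units of the state.
- robot.get_obs(): the state, without advancing time (a new reading comes with each control period).
- robot.camera(name): name is "scene" or "top" or "wrist"; returns a dict with "img" (480x640x3 uint8, red, green, blue), "K" (3x3 intrinsics, pixels), "dist_coeffs" ([k1, k2, p1, p2, k3] as OpenCV has them; the pictures are not rectified), "R" (3x3) and "t" (3): a world point X has camera coordinates R X + t; the wrist camera has in their place "T_tool_cam" (4x4, takes a point from camera to tool coordinates, whose origin is the TCP and whose axes are the tool frame's). Camera axes: x right, y down, z forward; pixel columns grow to the right and rows downward; lengths in m; the calibration is good to about 2 mm. A picture is of the moment at which its call begins: read the wrist's pose just before it. There is no depth.
- robot.hand_in(): hands the job in, once; it reports no verdict.
Trained networks look in a picture, given as the dict that the camera call returned (one of the last four; its "shot" number tells which), for a name from the list of things; names that differ only in an ending like _2 or _b are one class to them, and where a whole thing is asked for, a point or a joint stands for the part that bears it (a point fixed in the world has none). Each returns a list of dicts, best first, with "conf" (0 to 1); they miss things now and then, are a little off and sometimes report something else, mostly with a low value. They report only what shows in the picture. A call takes as long as a camera call. They do not tell look-alikes from the thing itself.
- robot.spot_in(picture, thing): "at" ([row, column] in pixels, amid what is visible of it).
The state is a dict: "time": time; "q": joint angles; "joint_velocities": joint speeds; "joint_torque": joint torques, N m; "position": TCP position; "tool_rot": TCP orientation; "ft_force": force on the tool from outside, world axes, zero at the start; "moment": the same for the moment, N m; "grip_width": finger opening in m.
Only numpy, scipy, OpenCV 4.12 (cv2) and the standard library are available. Lean on these libraries where they do the work, as an engineer would, in place of code of your own. Each camera call takes 0.05 s, during which the arm holds its last target.

## Working session

There is one attempt and no reset: what is moved stays moved. The work goes in short steps, Python scripts to look and compute and a shell command to move; the robot and the scene stay as the last step left them, time stands still between calls to the robot, and variables do not carry over. Pictures are saved under pics/ and viewed, and the job is handed in when it is done.

```bash
ls; mkdir -p pics; python3 - <<'E'
from rig import robot
import cv2,numpy as np
print(robot.get_obs())
for n in ["scene","top"]:
    c=robot.camera(n); cv2.imwrite(f"pics/{n}1.png",c["img"][:,:,::-1])
    np.savez(f"{n}.npz",**{k:v for k,v in c.items() if isinstance(v,np.ndarray) or isinstance(v,list)})
    print(n,c["K"],c["dist_coeffs"],c["R"],c["t"])
    for th in ["balance","bracket","vise","barrel_mouth","hook_throat","hook_tip","spare1","file","pin_tray","mug"]:
        print(th,[(np.round(d["at"],1).tolist(),round(d["conf"],2)) for d in robot.spot_in(c,th)][:6])
E
```

```text
pics
{'time': 0.0, 'q': array([-1.52646840e+00,  5.28443091e-01,  1.43393060e+00,  6.18430561e-06,
        1.18139107e+00, -1.78514257e-01]), 'joint_velocities': array([ 5.12918033e-05,  9.19460627e-04,  6.70592792e-04,  2.29526740e-04,
       -2.68077805e-04,  5.08433608e-04]), 'joint_torque': array([ 1.86822158e-04, -4.40044320e+01, -1.76592261e+01,  6.32551708e-02,
        5.81339083e-02, -1.68843071e-04]), 'position': array([ 0.1381154 , -0.60880055,  0.2295768 ]), 'tool_rot': array([-0.07856931,  0.70348785, -0.70195566,  0.07867632]), 'ft_force': array([ 0.07113525, -0.43604613, -0.60809893]), 'moment': array([-0.0237622 ,  0.03106538,  0.01095046]), 'grip_width': 0.08706004630074915}
scene [[441.13691758   0.         314.76309279]
 [  0.         441.13691758 232.91874072]
 [  0.           0.           1.        ]] [-0.10396552  0.          0.          0.          0.        ] [[-0.34749339  0.93764126  0.00878679]
 [ 0.72492613  0.27458044 -0.63173388]
 [-0.59475243 -0.21315357 -0.77513554]] [ 0.31926787 -0.27159456  1.32260564]
balance [([230.0, 483.3], 0.88), ([153.9, 209.3],
[... 591 characters left out ...]
  0.          0.          0.          0.        ] [[-0.02724273 -0.99951167 -0.01530541]
 [-0.99672913  0.02832589 -0.07568809]
 [ 0.07608467  0.0131934  -0.99701407]] [-0.13322989  0.53474901  1.50000096]
balance [([241.6, 345.3], 0.79), ([333.0, 195.8], 0.61)]
bracket [([222.6, 192.2], 0.66)]
vise [([217.5, 191.5], 0.67)]
barrel_mouth [([329.2, 197.3], 0.9), ([320.8, 462.4], 0.87), ([242.6, 343.2], 0.8)]
hook_throat [([359.1, 203.4], 0.5), ([325.7, 430.6], 0.42)]
hook_tip [([359.4, 201.8], 0.47)]
spare1 [([179.8, 289.2], 0.73), ([181.4, 359.1], 0.66), ([174.0, 330.4], 0.66), ([184.2, 256.8], 0.66)]
file [([304.8, 336.4], 0.58)]
pin_tray [([301.1, 264.4], 0.62)]
mug [([208.8, 424.6], 0.87)]
```

View pics/scene1.png

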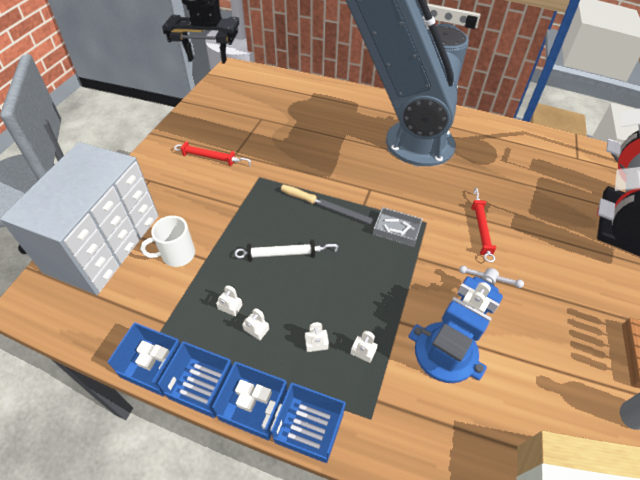

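View pics/top1.png

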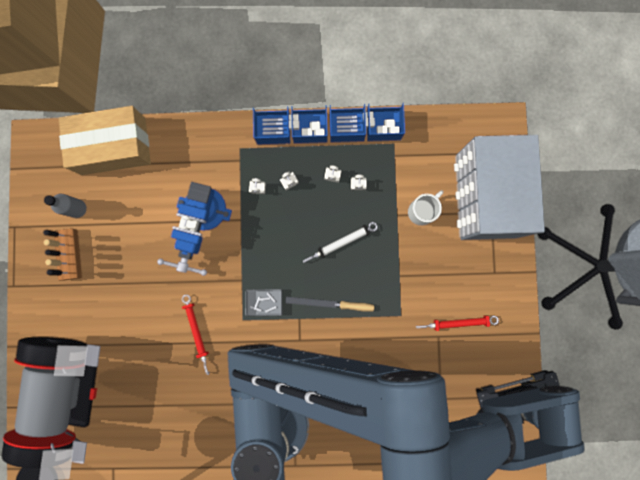

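Candidates for the balance in the top view: silver (242,345), red (333,196) and red (321,462), all as row, col. In the scene view they are silver (250,285), red (230,483) and red (154,209). The description points to the silver one on the mat. I'll check it in a close crop and do the same for the clevis.

```bash
python3 - <<'E'
import cv2,numpy as np
t=cv2.imread("pics/top1.png"); s=cv2.imread("pics/scene1.png")
def cr(i,r0,r1,c0,c1,w=400,h=300): return cv2.resize(i[r0:r1,c0:c1],(w,h),interpolation=cv2.INTER_CUBIC)
a=np.vstack([np.hstack([cr(t,210,285,290,390),cr(t,170,290,140,300)]),np.hstack([cr(s,205,295,225,345),cr(s,250,355,420,560)])])
cv2.imwrite("pics/crop1.png",a)
E
```

```text
(no output)
```

View pics/crop1.png

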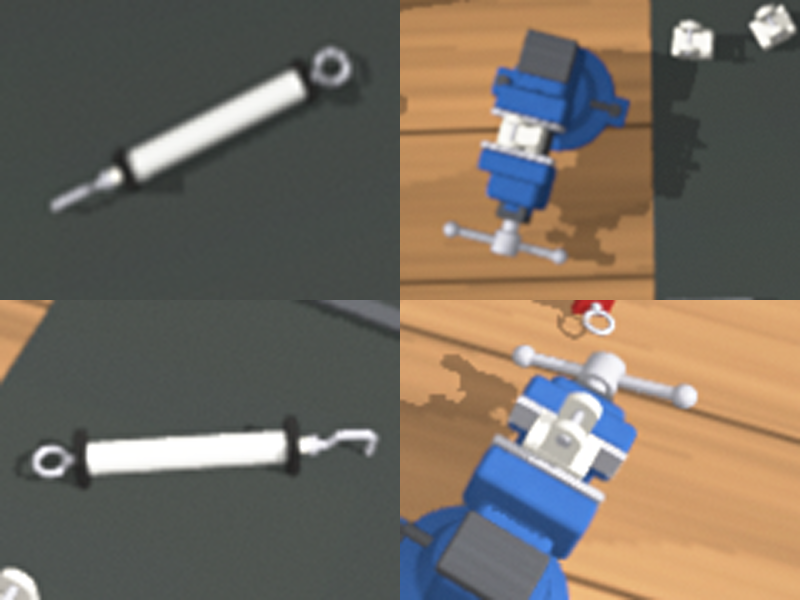

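```bash
cat > h.py <<'E'
import cv2,numpy as np
from scipy.spatial.transform import Rotation as R
from rig import robot
def load(n):
    d=np.load(f"{n}.npz"); return {k:d[k] for k in d}
def cam_pose(c,obs=None):
    if "R" in c: return np.array(c["R"]),np.array(c["t"])
    T=np.array(c["T_tool_cam"]); W=np.eye(4); W[:3,:3]=R.from_quat(obs["tool_rot"]).as_matrix(); W[:3,3]=obs["position"]
    M=np.linalg.inv(W@T); return M[:3,:3],M[:3,3]
def ray(c,rc,pose=None):
    Rm,t=pose if pose else cam_pose(c)
    u=cv2.undistortPoints(np.array([[[rc[1],rc[0]]]],float),np.array(c["K"]),np.array(c["dist_coeffs"])).ravel()
    d=Rm.T@np.array([u[0],u[1],1]); o=-Rm.T@t; return o,d/np.linalg.norm(d)
def atz(c,rc,z,pose=None):
    o,d=ray(c,rc,pose); return o+d*(z-o[2])/d[2]
def proj(c,X,pose=None):
    Rm,t=pose if pose else cam_pose(c)
    p,_=cv2.projectPoints(np.atleast_2d(X).astype(float),cv2.Rodrigues(Rm)[0],t,np.array(c["K"]),np.array(c["dist_coeffs"])); return p[:,0,::-1]
def tri(rays):
    A=sum(np.eye(3)-np.outer(d,d) for o,d in rays); b=sum((np.eye(3)-np.outer(d,d))@o for o,d in rays); return np.linalg.solve(A,b)
def shot(n,fn):
    o=robot.get_obs(); c=robot.camera(n); cv2.imwrite("pics/"+fn,c["img"][:,:,::-1])
    return c,cam_pose(c,o),o
E
python3 - <<'E'
from h import *
t=load("top"); s=load("scene")
f=atz(t,(252,320.75),.019); b=atz(t,(230.5,367),.019); print("front/rear bumper",f,b,np.linalg.norm(f-b),(f+b)/2)
# scene crop scale 400/120=3.333
f=atz(s,(205+(447-300)/3.333,225+291/3.333),.019); b=atz(s,(205+(459-300)/3.333,225+81/3.333),.019); print(f,b,np.linalg.norm(f-b),(f+b)/2)
print("bracket",tri([ray(t,(222.6,192.2)),ray(s,(299.7,477.9))]),atz(t,(223.5,190.5),.16),atz(s,(299.,477.7),.16))
c,p,o=shot("wrist","w1.png"); print(np.round(c["T_tool_cam"],3),c["K"][0],c["dist_coeffs"])
print(R.from_quat(o["tool_rot"]).as_matrix().round(3))
import cv2
a=np.hstack([cv2.resize(cv2.imread("pics/top1.png")[175:275,150:240],(400,444),interpolation=cv2.INTER_CUBIC),cv2.resize(cv2.imread("pics/scene1.png")[255:355,430:520],(400,444),interpolation=cv2.INTER_CUBIC)]); cv2.imwrite("pics/crop2.png",a)
E
```

```text
front/rear bumper [ 0.50398704 -0.1595564   0.019     ] [ 0.56360043 -0.29763341  0.019     ] 0.15039620144201385 [ 0.53379373 -0.2285949   0.019     ]
[ 0.50451127 -0.15988861  0.019     ] [ 0.56688645 -0.29456331  0.019     ] 0.14841811785356976 [ 0.53569886 -0.22722596  0.019     ]
bracket [0.58813517 0.19957124 0.13136868] [0.58249787 0.18860872 0.16      ] [0.60517057 0.20120118 0.16      ]
[[-0.     0.954  0.3   -0.083]
 [-0.001 -0.3    0.954 -0.154]
 [ 1.     0.     0.001 -0.001]
 [ 0.     0.     0.     1.   ]] [382.53198068   0.         320.95748303] [-0.0706321  0.         0.         0.         0.       ]
[[-0.975 -0.     0.221]
 [-0.221 -0.    -0.975]
 [ 0.    -1.     0.   ]]
```

View pics/w1.png

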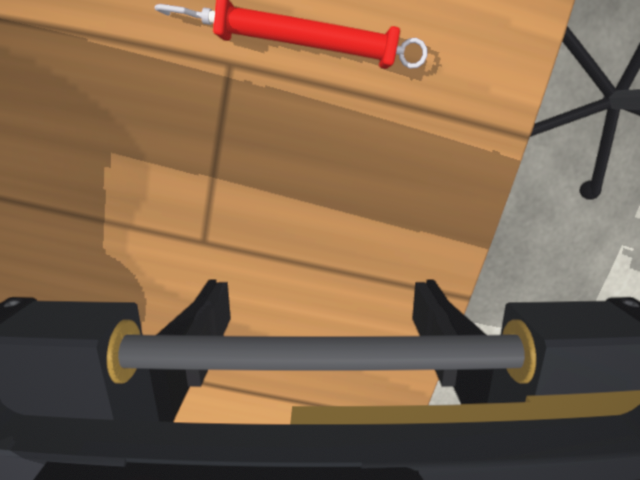

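View pics/crop2.png

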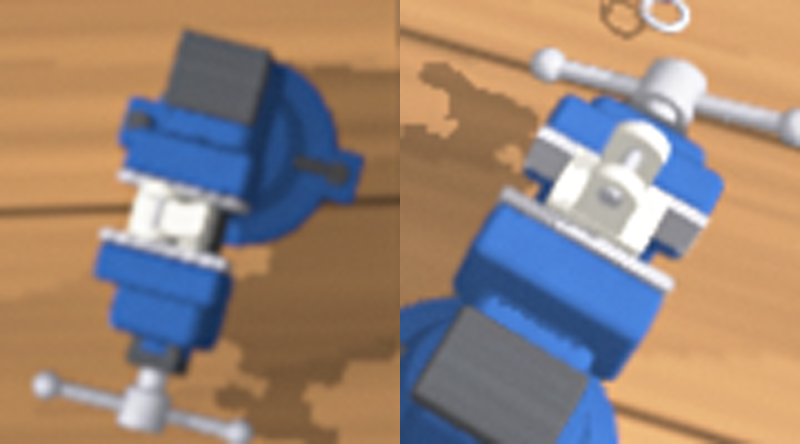

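```bash
python3 - <<'E'
from h import *
t=load("top"); s=load("scene")
T=lambda x,y:(175+y/4.444,150+x/4.444)
S=lambda x,y:(255+y/4.444,430+(x-400)/4.444)
def edge(c,F,a,b):
    p=atz(c,F(*a),.125);q=atz(c,F(*b),.125); d=p-q; print(p.round(4),q.round(4),"mid",((p+q)/2).round(4),"len",np.linalg.norm(d).round(4),"yaw of +y dir",np.degrees(np.arctan2(d[1],d[0])).round(1))
edge(t,T,(120,175),(245,207)); edge(t,T,(102,233),(227,266)); 
edge(s,S,(672,287),(505,190))
a=atz(t,T(45,384),.065);b=atz(t,T(238,432),.065);print(a,b,(a+b)/2)
for z0,z1 in ((.03,.1),(.1,.03)):
  a=atz(t,T(45,384),z0);b=atz(t,T(238,432),z1);print(a,b,(a+b)/2,np.linalg.norm((a-b)[:2]))
print("pin",tri([ray(s,S(623,171)),ray(t,T(180,220))]),atz(s,S(623,171),.155),atz(t,T(180,220),.155))
E
```

```text
[0.6133 0.2353 0.125 ] [0.5909 0.1569 0.125 ] mid [0.6021 0.1961 0.125 ] len 0.0815 yaw of +y dir 74.0
[0.5773 0.2468 0.125 ] [0.5544 0.1685 0.125 ] mid [0.5658 0.2077 0.125 ] len 0.0816 yaw of +y dir 73.7
[0.6168 0.2391 0.125 ] [0.5938 0.1633 0.125 ] mid [0.6053 0.2012 0.125 ] len 0.0792 yaw of +y dir 73.1
[0.4871031  0.30233569 0.065     ] [0.45279349 0.17684941 0.065     ] [0.46994829 0.23959255 0.065     ]
[0.48881526 0.31354455 0.03      ] [0.4518988  0.16863045 0.1       ] [0.47035703 0.2410875  0.065     ] 0.1495423744596791
[0.48539094 0.29112684 0.1       ] [0.45368818 0.18506838 0.03      ] [0.46953956 0.23809761 0.065     ] 0.1106953603042229
pin [0.58152135 0.20018366 0.14393308] [0.58791604 0.20514045 0.155     ] [0.58036993 0.18991719 0.155     ]
```

The crop shows the silver/white barrel with black bumpers, its hook at top-view px (row 261, col 303) and its ring at (227,373). Both views agree on origin ≈ (0.535,-0.228) and yaw ≈ 114°. The bracket sits in the vise at ≈ (0.585,0.204), with its y axis at yaw ≈ 73.7°. Next I'll move over the balance.

```bash
python3 -m crank '[[[0,0,0,-0.0465,0,-0.0313,100],[0,0,0,-0.0465,0,-0.0313,100],[0,0,0,-0.0465,0,-0.0313,100],[0,0,0,-0.0465,0,-0.0313,100],[0,0,0,-0.0465,0,-0.0313,100]]]'
python3 -m crank '[[[0,0,0,-0.0465,0,-0.0313,100],[0,0,0,-0.0465,0,-0.0313,100],[0,0,0,-0.0465,0,-0.0313,100],[0,0,0,-0.0465,0,-0.0313,100],[0,0,0,-0.0465,0,-0.0313,100]]]'
python3 -m crank '[[[0,-10.2,0,0,0,0,100],[0,-10.2,0,0,0,0,100],[0,-10.2,0,0,0,0,100],[0,-10.2,0,0,0,0,100],[0,-10.2,0,0,0,0,100]]]'
python3 -m crank '[[[0,-10.2,0,0,0,0,100],[0,-10.2,0,0,0,0,100],[0,-10.2,0,0,0,0,100],[0,-10.2,0,0,0,0,100],[0,-10.2,0,0,0,0,100]]]'
python3 - <<'E'
from h import *
c,p,o=shot("wrist","w2.png")
np.savez("w2.npz",K=c["K"],dist_coeffs=c["dist_coeffs"],R=p[0],t=p[1])
m=R.from_quat(o["tool_rot"]).as_matrix(); print(o["position"],m.round(3),np.degrees(np.arctan2(m[1,2],m[0,2])),o["time"],o["q"])
for th in ["balance","barrel_mouth","hook_throat","hook_tip"]: print(th,[(d["at"],d["conf"]) for d in robot.spot_in(c,th)])
E
```

```text
time: 1.78
position: [0.3314, -0.4044, 0.2308]
tool_rot: [0.078, -0.702, 0.703, -0.079]
ft_force: [1.0, -1.1, 0.4]
grip_width: 0.0872
time: 2.4
position: [0.5238, -0.2002, 0.2308]
tool_rot: [0.078, -0.702, 0.703, -0.079]
ft_force: [-0.2, -0.6, -0.1]
grip_width: 0.0866
time: 3.02
position: [0.5225, -0.2015, 0.2306]
tool_rot: [0.375, -0.599, 0.599, -0.375]
ft_force: [-0.2, 0.0, -0.8]
grip_width: 0.0875
time: 3.65
position: [0.5225, -0.2015, 0.2306]
tool_rot: [-0.597, 0.379, -0.379, 0.597]
ft_force: [1.2, -0.2, -0.4]
grip_width: 0.0874
[ 0.52250949 -0.20153524  0.23062782] [[ 0.424  0.     0.906]
 [-0.906 -0.     0.424]
 [ 0.    -1.     0.   ]] 25.10181317027512 3.65 [-5.67667441e-01  4.39880175e-01  1.59759644e+00  3.79204697e-05
  1.10394811e+00 -1.00579379e+00]
balance [([223.0, 321.3], 0.69), ([295.5, 39.8], 0.44)]
barrel_mouth [([226.6, 319.9], 0.61), ([294.6, 40.3], 0.6)]
hook_throat [([130.2, 323.1], 0.74), ([223.7, 320.7], 0.71)]
hook_tip [([128.5, 320.6], 0.8), ([297.3, 40.1], 0.4)]
```

View pics/w2.png

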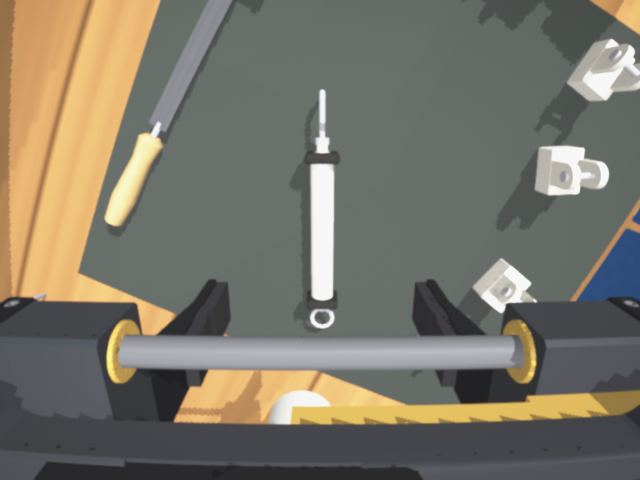

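The wrist view shows the silver balance straight up the image. Front bumper is at (row 157, col 322), rear bumper at (299,322), hook tip at (92,322), and it sits centred between the fingers.

```bash
python3 - <<'E'
from h import *
w=load("w2")
f=atz(w,(157.5,322.3),.022);b=atz(w,(299,322),.022); d=f-b
print(f,b,np.linalg.norm(d),np.degrees(np.arctan2(d[1],d[0])),(f+b)/2)
u=d/np.linalg.norm(d); g=(f+b)/2+.03*u
m=np.array([[.424,0,.906],[-.906,0,.424],[0,-1,0]]); P=np.array([.5225,-.2015,.2306])
print("tool shift to grip",m.T@(g-P))
E
```

```text
[ 0.50443496 -0.15881973  0.022     ] [ 0.56653382 -0.29162204  0.022     ] 0.14660396065638343 115.06096973963548 [ 0.53548439 -0.22522088  0.022     ]
tool shift to grip [-0.00301268  0.2086      0.00171574]
```

```bash
python3 -m crank '[[[0,0,0,-0.003,0.045,0.0015,100],[0,0,0,0,0.045,0,100],[0,0,0,0,0.045,0,100],[0,0,0,0,0.045,0,100],[0,0,0,0,0.02,0,100]]]' 45
python3 -m crank '[[[0,0,0,0,0.0175,0,100],[0,0,0,0,0,0,100],[0,0,0,0,0,0,0],[0,0,0,0,0,0,0],[0,0,0,0,0,0,0]]]' 45
python3 -m crank '[[[0,0,0,0,0,0,0],[0,0,0,0,0,0,0],[0,0,0,0,0,0,0],[0,0,0,0,0,0,0],[0,0,0,0,0,0,0]]]' 45
python3 - <<'E'
from h import *
c,p,o=shot("wrist","w3.png"); print(o)
E
```

```text
time: 4.53
position: [0.5214, -0.1975, 0.028]
tool_rot: [0.595, -0.383, 0.38, -0.595]
ft_force: [-0.3, -0.5, -0.6]
grip_width: 0.087
time: 5.15
position: [0.5228, -0.1982, 0.0134]
tool_rot: [-0.596, 0.381, -0.381, 0.596]
ft_force: [-0.0, -1.1, -0.1]
grip_width: 0.065
time: 5.78
position: [0.5225, -0.1982, 0.013]
tool_rot: [0.596, -0.381, 0.381, -0.596]
ft_force: [-0.9, 0.9, -0.1]
grip_width: 0.0213
{'time': 5.775, 'q': array([-5.62390883e-01,  7.73679094e-01,  1.74233828e+00, -3.69123858e-05,
        6.25660816e-01, -9.94655153e-01]), 'joint_velocities': array([-4.42452852e-04, -4.02130897e-04,  1.22994133e-03,  8.73581589e-05,
        1.44282466e-03, -3.08527790e-04]), 'joint_torque': array([-2.99421903e-03, -4.40042317e+01, -7.56414950e+00,  2.55032099e-02,
        6.15027524e-02,  8.29947588e-03]), 'position': array([ 0.52254895, -0.19815411,  0.01302549]), 'tool_rot': array([ 0.59560735, -0.38116171,  0.38110133, -0.59559165]), 'ft_force': array([-0.94005664,  0.90625656, -0.08846041]), 'moment': array([-0.0703809 , -0.05220771,  0.03852016]), 'grip_width': 0.021325762310835474}
```

View pics/w3.png

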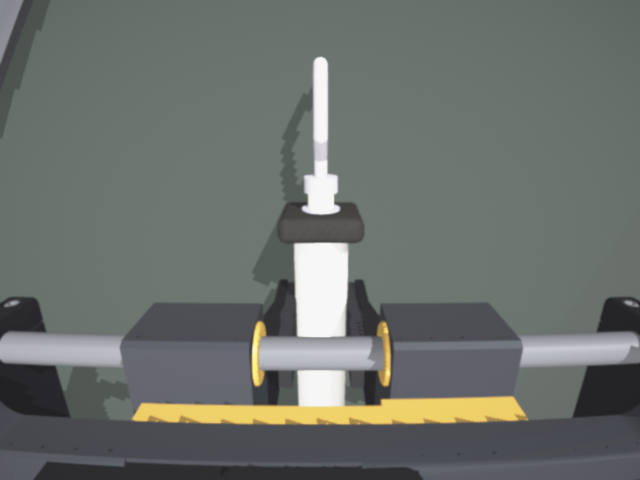

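Gripped: width is 21.3 mm, the front bumper is at row 222 and the hook tip at row 62, col 320. Now lift, turn and carry.

```bash
python3 -m crank '[[[0,0,0,0,-0.02,0,0],[0,0,0,0,-0.05,0,0],[0,0,0,0,-0.05,0,0],[0,0,0,0,-0.05,0,0],[0,0,0,0,-0.05,0,0]]]' 45
python3 -m crank '[[[0,8.3,0,0,0,0,0],[0,8.3,0,0,0,0,0],[0,8.3,0,0,0,0,0],[0,8.3,0,0,0,0,0],[0,8.3,0,0,0,0,0]]]'
python3 -m crank '[[[0,0,0,-0.045,0,-0.01,0],[0,0,0,-0.055,0,-0.011,0],[0,0,0,-0.055,0,-0.011,0],[0,0,0,-0.055,0,-0.011,0],[0,0,0,-0.048,0,-0.01,0]]]'
python3 - <<'E'
from h import *
c,p,o=shot("wrist","w4.png")
np.savez("w4.npz",K=c["K"],dist_coeffs=c["dist_coeffs"],R=p[0],t=p[1])
m=R.from_quat(o["tool_rot"]).as_matrix(); print(o["position"],m.round(3),np.degrees(np.arctan2(m[1,2],m[0,2])),o["time"])
for n in ["scene","top"]:
    c,p,o=shot(n,n+"4.png")
E
```

```text
time: 6.45
position: [0.522, -0.1978, 0.2343]
tool_rot: [-0.596, 0.382, -0.381, 0.596]
ft_force: [0.5, -0.2, -0.9]
grip_width: 0.021
time: 7.08
position: [0.522, -0.1978, 0.2326]
tool_rot: [-0.421, 0.569, -0.568, 0.42]
ft_force: [-0.0, 0.4, -1.5]
grip_width: 0.0212
time: 7.7
position: [0.5455, 0.0663, 0.2327]
tool_rot: [-0.422, 0.568, -0.567, 0.422]
ft_force: [0.2, 0.1, -1.3]
grip_width: 0.0213
[0.5454884  0.06630574 0.23266158] [[-0.287 -0.001  0.958]
 [-0.958  0.    -0.287]
 [-0.    -1.    -0.001]] -16.707796754312234 7.7
```

View pics/w4.png

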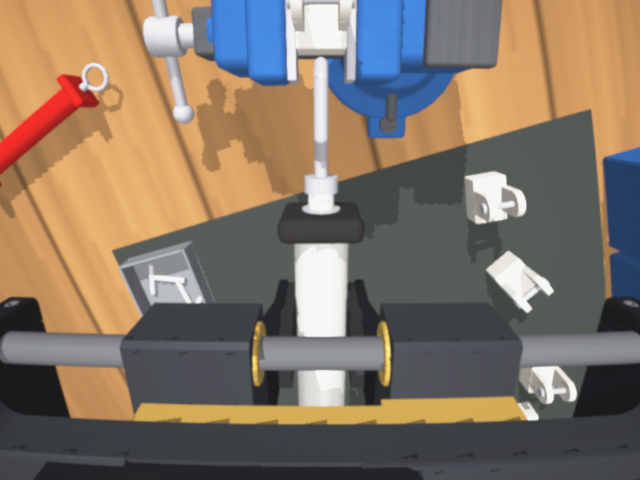

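View pics/scene4.png

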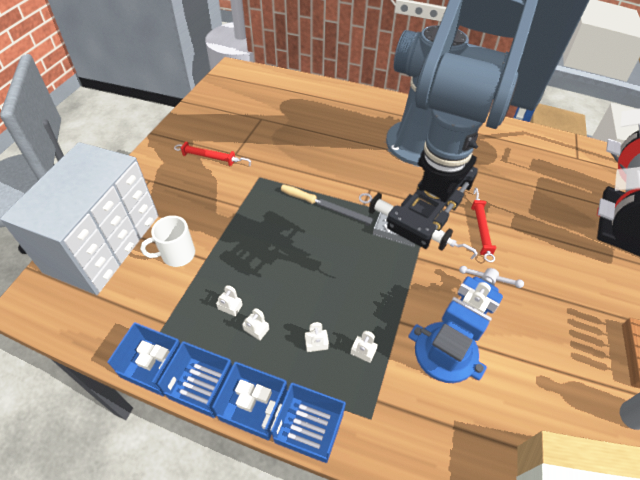

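The hook points at the clevis: the bracket is centred at col ≈ 321 at the top edge of the wrist view, and the hook tip is at (60,321). The hook still has plenty of height clearance, so I'll advance to look down at the pin.

```bash
python3 -m crank '[[[0,0,0,-0.012,0,0,0],[0,0,0,-0.014,0,0,0],[0,0,0,-0.014,0,0,0],[0,0,0,-0.01,0,0,0],[0,0,0,0,0,0,0]]]'
python3 - <<'E'
from h import *
c,p,o=shot("wrist","w5.png")
np.savez("w5.npz",K=c["K"],dist_coeffs=c["dist_coeffs"],R=p[0],t=p[1])
m=R.from_quat(o["tool_rot"]).as_matrix(); print(o["position"],m.round(3),np.degrees(np.arctan2(m[1,2],m[0,2])),o["time"])
cv2.imwrite("pics/w5c.png",cv2.resize(c["img"][0:240,220:420,::-1],(500,600),interpolation=cv2.INTER_CUBIC))
E
```

```text
time: 8.48
position: [0.5607, 0.1127, 0.233]
tool_rot: [0.422, -0.567, 0.567, -0.422]
ft_force: [-0.5, -0.6, -1.4]
grip_width: 0.0211
[0.56070233 0.11268506 0.23297737] [[-0.287  0.     0.958]
 [-0.958 -0.    -0.287]
 [ 0.    -1.     0.   ]] -16.674796204590937 8.475
```

View pics/w5.png

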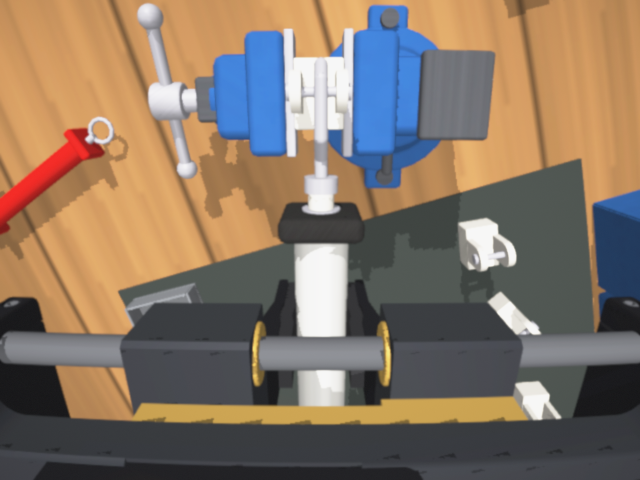

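View pics/w5c.png

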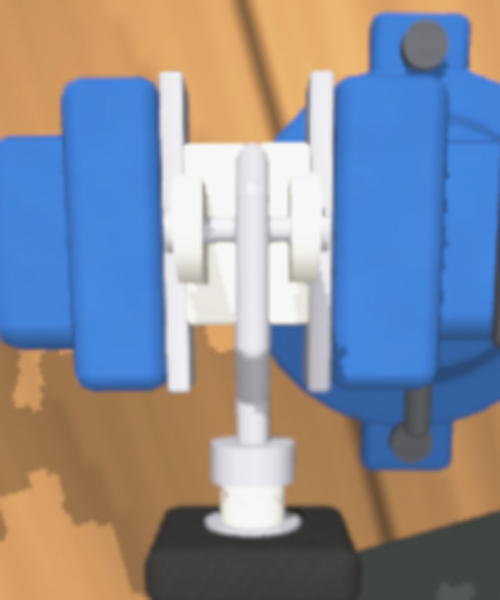

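```bash
python3 - <<'E'
from h import *
w=load("w5"); P=np.array([0.5607,.11269,.23298]); m=np.array([[-.287,0,.958],[-.958,0,-.287],[0,-1,0]])
for nm,rc,z in [("pin",(91.6,318.8),.155),("pinL",(91.6,288.8),.155),("pinR",(91.6,348.8),.155),("bumperfront top",(203,321),.239+.016),("hookfront",(58,320.6),.239),("hookfront hi",(58,320.6),.239+.009)]:
    X=atz(w,rc,z); print(nm,X.round(4),(m.T@(X-P)).round(4))
E
```

```text
pin [0.5872 0.2066 0.155 ] [-0.0976  0.078  -0.0016]
pinL [0.5707 0.2116 0.155 ] [-0.0976  0.078  -0.0188]
pinR [0.6037 0.2017 0.155 ] [-0.0976  0.078   0.0156]
bumperfront top [0.5759 0.1652 0.255 ] [-0.0546 -0.022  -0.0005]
hookfront [0.59   0.2128 0.239 ] [-0.1043 -0.006  -0.0006]
hookfront hi [0.5897 0.2116 0.248 ] [-0.1031 -0.015  -0.0006]
```

The pin crosses at (row 92, cols 289–349) with its middle at col 319, and the hook front is at (58,321). The throat needs to go about 8.5 mm forward and 1 mm toward tool -z. I'll lower partway and recheck.

```bash
python3 -m crank '[[[0,0.4,0,-0.004,0.01,-0.001,0],[0,0,0,-0.0045,0.012,0,0],[0,0,0,0,0.012,0,0],[0,0,0,0,0.01,0,0],[0,0,0,0,0,0,0]]]'
python3 - <<'E'
from h import *
c,p,o=shot("wrist","w6.png")
np.savez("w6.npz",K=c["K"],dist_coeffs=c["dist_coeffs"],R=p[0],t=p[1],P=o["position"],m=R.from_quat(o["tool_rot"]).as_matrix())
print(o["position"],o["time"])
a=cv2.resize(c["img"][0:240,220:420,::-1],(500,600),interpolation=cv2.INTER_CUBIC)
c,p,o=shot("scene","scene6.png")
b=cv2.resize(c["img"][210:330,420:520,::-1],(300,360),interpolation=cv2.INTER_CUBIC)
cv2.imwrite("pics/w6c.png",np.hstack([a,cv2.copyMakeBorder(b,0,240,0,0,0)]))
E
```

```text
time: 9.15
position: [0.5612, 0.1203, 0.1877]
tool_rot: [-0.421, 0.569, -0.568, 0.419]
ft_force: [-0.2, -0.8, -1.5]
grip_width: 0.0208
[0.56120251 0.12032077 0.18774718] 9.15
```

View pics/w6c.png

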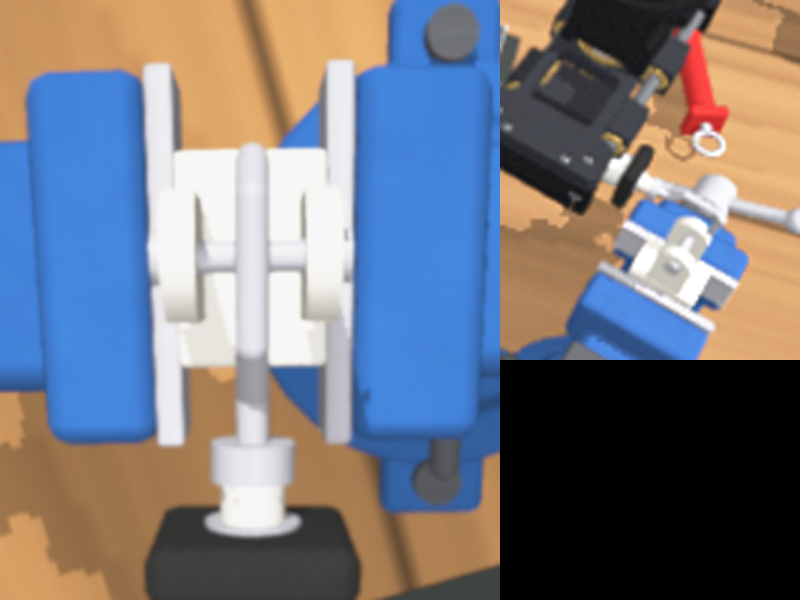

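```bash
python3 - <<'E'
from h import *
w=load("w6"); P=w["P"]; m=w["m"]
for nm,rc,z in [("pin",(102,320),.155),("bumperfront top",(203,321),P[2]+.022),("hookfront",(58,320.6),P[2]+.006),("wire mid",(150,320.9),P[2]+.006)]:
    X=atz(w,rc,z); print(nm,X.round(4),(m.T@(X-P)).round(4))
E
```

```text
pin [0.5869 0.2069 0.155 ] [-0.0904  0.0327 -0.0009]
bumperfront top [0.5769 0.1727 0.2097] [-0.0546 -0.022  -0.0005]
hookfront [0.5913 0.2201 0.1937] [-0.1043 -0.0061 -0.0006]
wire mid [0.5818 0.1889 0.1937] [-0.0716 -0.0061 -0.0005]
```

The alignment holds: the pin is at crop row 255, with the hook wire at col 252 midway between the ears (148 to 352). Lowering onto the pin.

```bash
python3 -m crank '[[[0,0,0,-0.001,0.008,0,0],[0,0,0,0,0.01,0,0],[0,0,0,0,0.01,0,0],[0,0,0,0,0.007,0,0],[0,0,0,0,0.0035,0,0]]]'
python3 -m crank '[[[0,0,0,0,0,0,0],[0,0,0,0,0,0,0],[0,0,0,0,0,0,0],[0,0,0,0,0,0,0],[0,0,0,0,0,0,0]]]'
python3 - <<'E'
from h import *
c,p,o=shot("wrist","w7.png")
np.savez("w7.npz",K=c["K"],dist_coeffs=c["dist_coeffs"],R=p[0],t=p[1],P=o["position"],m=R.from_quat(o["tool_rot"]).as_matrix())
print(o["position"],o["time"],o["ft_force"])
a=cv2.resize(c["img"][0:240,220:420,::-1],(500,600),interpolation=cv2.INTER_CUBIC)
c,p,o=shot("scene","scene7.png")
b=cv2.resize(c["img"][210:330,420:520,::-1],(300,360),interpolation=cv2.INTER_CUBIC)
cv2.imwrite("pics/w7c.png",np.hstack([a,cv2.copyMakeBorder(b,0,240,0,0,0)]))
E
```

```text
time: 9.88
position: [0.562, 0.1214, 0.1498]
tool_rot: [-0.42, 0.569, -0.569, 0.42]
ft_force: [0.3, -0.6, -1.6]
grip_width: 0.0208
time: 10.5
position: [0.5624, 0.1214, 0.1507]
tool_rot: [0.42, -0.569, 0.569, -0.42]
ft_force: [0.5, -0.2, -1.3]
grip_width: 0.0208
[0.56237713 0.1213997  0.15067768] 10.5 [ 0.53567899 -0.16854217 -1.33505545]
```

View pics/w7c.png

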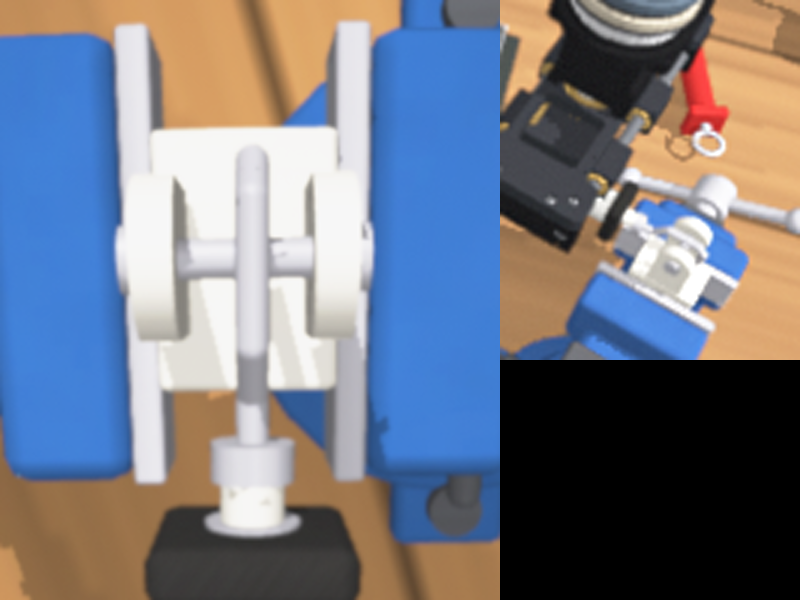

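The hook is over the pin: the pin passes under the wire at crop row 257, and the wire is midway between the ears. The force shows no contact. I'll draw back gently, then look.

```bash
python3 -m crank '[[[0,0,0,0.006,0.001,0,0],[0,0,0,0.01,0,0,0],[0,0,0,0.012,0,0,0],[0,0,0,0.01,0,0,0],[0,0,0,0.004,0,0,0]]]' 50
python3 - <<'E'
from h import *
c,p,o=shot("wrist","w8.png")
print(o["position"],o["time"],o["ft_force"],o["grip_width"])
a=cv2.resize(c["img"][0:260,220:420,::-1],(460,598),interpolation=cv2.INTER_CUBIC); cv2.imwrite("pics/w8c.png",a)
E
```

```text
time: 11.22
position: [0.5499, 0.081, 0.1497]
tool_rot: [-0.419, 0.569, -0.569, 0.42]
ft_force: [1.2, 5.0, -1.3]
grip_width: 0.0207
[0.54992456 0.08101182 0.14969633] 11.225 [ 1.18718009  5.0486321  -1.28149121] 0.02074751737877643
```

View pics/w8c.png

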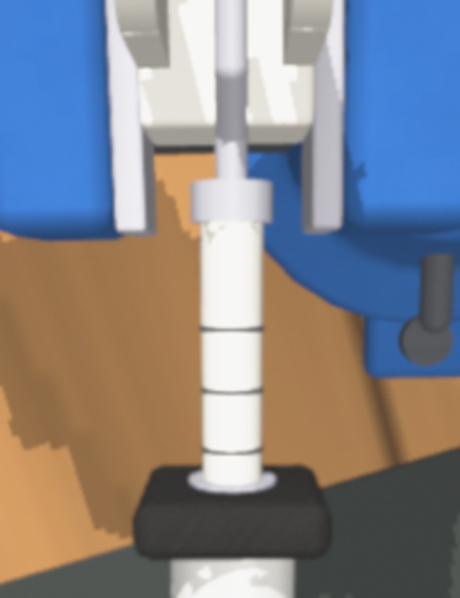

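Three thin rings are out, the last about 5 mm from the mouth. The force is 5.2 N, so the rod is out about 33 mm. Continuing.

```bash
python3 -m crank '[[[0,0,0,0.005,0,0,0],[0,0,0,0.006,0,0,0],[0,0,0,0.006,0,0,0],[0,0,0,0.004,0,0,0],[0,0,0,0.001,0,0,0]]]' 55
python3 - <<'E'
from h import *
c,p,o=shot("wrist","w9.png")
print(o["position"],o["time"],o["ft_force"],o["grip_width"])
a=cv2.resize(c["img"][0:260,220:420,::-1],(460,598),interpolation=cv2.INTER_CUBIC); cv2.imwrite("pics/w9c.png",a)
E
```

```text
time: 11.9
position: [0.5439, 0.0612, 0.1497]
tool_rot: [-0.419, 0.57, -0.569, 0.42]
ft_force: [2.0, 8.0, -2.3]
grip_width: 0.0206
[0.54389324 0.06121196 0.14972207] 11.9 [ 2.04241656  8.04644195 -2.33488415] 0.02060768917396051
```

View pics/w9c.png

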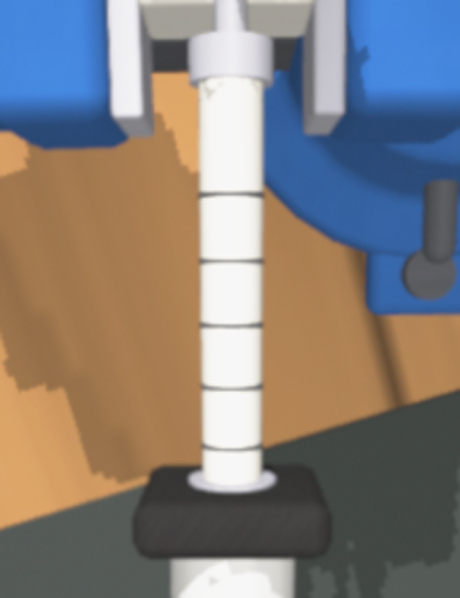

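```bash
python3 -m crank '[[[0,0,0,0.002,0,0,0],[0,0,0,0.002,0,0,0],[0,0,0,0.001,0,0,0],[0,0,0,0,0,0,0],[0,0,0,0,0,0,0]]]'
python3 - <<'E'
from h import *
c,p,o=shot("wrist","w10.png")
print(o["position"],o["time"],o["ft_force"],o["grip_width"])
a=cv2.resize(c["img"][0:260,220:420,::-1],(460,598),interpolation=cv2.INTER_CUBIC); cv2.imwrite("pics/w10c.png",a)
E
```

```text
time: 12.58
position: [0.5425, 0.0568, 0.1497]
tool_rot: [-0.419, 0.569, -0.569, 0.421]
ft_force: [1.6, 7.0, -2.2]
grip_width: 0.0204
[0.54252681 0.05680672 0.14973213] 12.575 [ 1.62389042  7.00385149 -2.17721052] 0.020396721171868717
```

View pics/w10c.png

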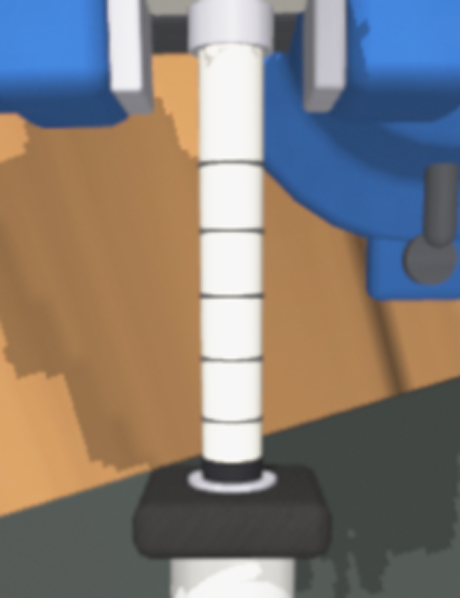

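The broad black ring is at the mouth: its leading edge is at crop row 460 and the mouth at about 480, so the rod is out about 59–60 mm. I'll hold and confirm it's steady.

```bash
python3 -m crank '[[[0,0,0,0.0005,0,0,0],[0,0,0,0,0,0,0],[0,0,0,0,0,0,0],[0,0,0,0,0,0,0],[0,0,0,0,0,0,0]]]'
python3 -m crank '[[[0,0,0,0,0,0,0],[0,0,0,0,0,0,0],[0,0,0,0,0,0,0],[0,0,0,0,0,0,0],[0,0,0,0,0,0,0]]]'
python3 - <<'E'
from h import *
c,p,o=shot("wrist","w11.png")
print(o["position"],o["time"],o["ft_force"],o["grip_width"])
a=cv2.resize(c["img"][0:260,220:420,::-1],(460,598),interpolation=cv2.INTER_CUBIC)
c,p,o=shot("scene","scene11.png"); b=cv2.resize(c["img"][180:330,380:530,::-1],(340,340),interpolation=cv2.INTER_CUBIC)
cv2.imwrite("pics/w11c.png",np.hstack([a,cv2.copyMakeBorder(b,0,258,0,0,0)]))
E
```

```text
time: 13.25
position: [0.5424, 0.0564, 0.1497]
tool_rot: [-0.419, 0.569, -0.569, 0.421]
ft_force: [3.1, 8.3, -2.5]
grip_width: 0.0206
time: 13.88
position: [0.5424, 0.0563, 0.1497]
tool_rot: [-0.419, 0.569, -0.569, 0.421]
ft_force: [2.4, 8.3, -1.2]
grip_width: 0.0205
[0.54243992 0.05632044 0.14973806] 13.875 [ 2.40239725  8.26031388 -1.18554845] 0.0204667101189207
```

View pics/w11c.png

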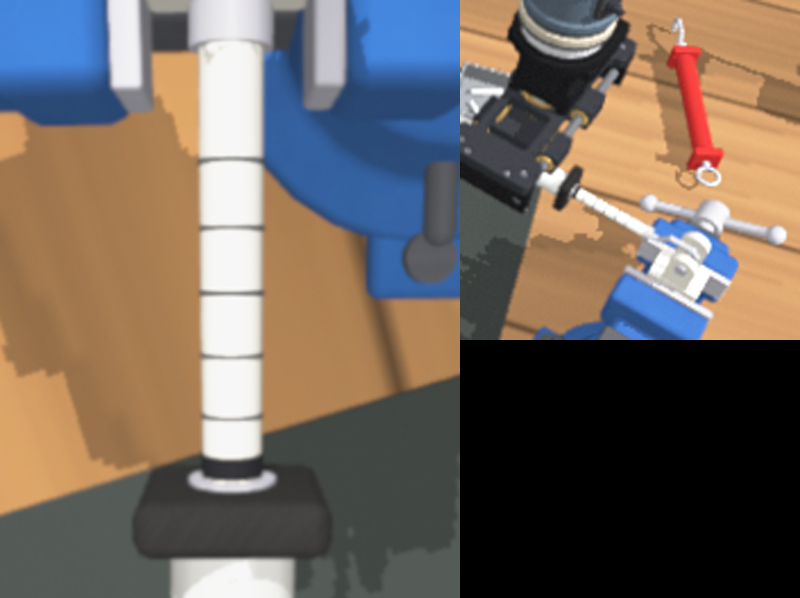

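View pics/scene11.png

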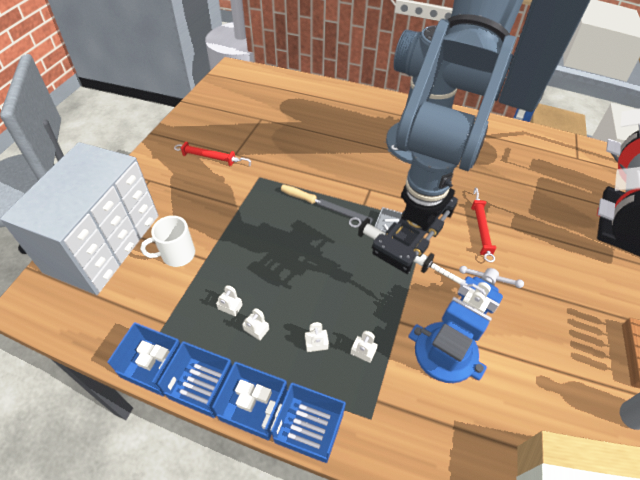

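The ring has just come fully out (crop rows 458–477, mouth rim at 480), the pull is about 8.6 N and steady, the barrel is level and square, and the other things haven't moved.

```bash
python3 -c "
from rig import robot
print(robot.hand_in()); print(robot.get_obs()['ft_force'])"
```

```text
the job is handed in; nothing more can be done
None
the job is handed in; nothing more can be done
```

I gripped the silver balance by its barrel, lifted it and turned it square to the clamped bracket. I then lowered its hook between the ears and over the pin, and drew it back in steps. I handed it in still holding the pull, at about 13.9 s of the 42 s allowed. The hand-in gives no verdict.

**Last checks before hand-in:**
- **Rod:** the broad black ring had just come fully out at the mouth of the barrel, so the rod was out about 60 mm.
- **Pull:** about 8.6 N, against the expected 8.4 N. One earlier reading at nearly the same position gave about 7.2 N; I put that down to sensor noise.
- **Position:** the tool moved less than 0.2 mm over the last 0.6 s. It pointed straight down within a fraction of a degree, and its yaw was within about 1° of the bracket's. I took the barrel as level and square from that, not from a separate measurement of its tilt.
- **Other things:** in the last scene picture the four spare brackets, file and mug look unmoved. The pin tray was partly hidden behind the arm. I compared these by eye only.

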